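# Set the guide bar over a caster hub and hold the drift ready

### The job

Get the caster hub ready for knocking its old bearing out: first lay the drilled guide bar flat and square across the two support blocks, its hole centred over the hub's bore, and let go of it. Then draw the steel drift out of its leaning holder, turn it upright with the narrow end down, and finish while still holding it there, still, with its tip a few centimetres above the centre of the bar's hole and touching nothing but the gripper. Leave the other things on the bench where they are.

Things in the scene. Friction and masses are not known exactly. Their poses are not given: they have to be found in the camera images.
- bar: Guide bar: flat plain aluminium bar 220 x 44 x 12 mm (its x, y, z), about 0.3 kg, one 24 mm hole through its middle. At the start it lies flat on the bench, its length pointing roughly away from the robot (yaw within 25 degrees). Origin: centre of the hole on the underside; z up.
- fixture: Fixed to the bench: grey plate 110 (x) x 210 (y) x 8 mm with two dark steel support blocks, 50 (x) x 36 (y) x 60 mm, centred 75 mm either side of the origin along y, flat tops 68 mm above the bench. Between them a black caster hub (60 mm across, top 54 mm above the bench, upright 26 mm bore). Origin: plate underside, under the bore; y through both blocks, z up. Yaw varies.
- fixture_seat (a point): Point on the axis of the hub's bore, level with the tops of the support blocks (68 mm above the bench): where the bar's hole (its underside centre) belongs. Axes as the fixture's.
- drift: Round steel punch 135 mm long, 0.3 kg. Origin: tip of the narrow end (nose); z runs from nose to head. Nose 12 mm across, 45 mm long; then a handle 22 mm across, 90 mm long. At the start the nose is in the holder's hole up to the shoulder, so only the handle shows, leaning 35 to 40 degrees from vertical. Loose, 1 mm play; it comes out when drawn more than 45 mm along its own axis.
- drift_head (a point): Centre of the flat end of the drift's handle, 135 mm from the nose tip.
- holder: Wooden block, fixed to the bench on a 120 x 70 mm plate, with a 14 mm square hole 46 mm deep in a 50 x 44 mm top face leaning 35 degrees; highest edge 77 mm above the bench. Going up, the hole's axis leans to the holder's -x (roughly to the robot). Origin: on the bench below the hole's mouth; z up. Yaw varies; holder and bar may swap places.
- holder_mouth (a point): Centre of the mouth of the holder's hole, 63 mm above the bench.
- spacer: Bystander: brass bearing spacer, a 28 mm ring 30 mm tall, bore 17 mm, standing on end. Origin: on its underside.
- socket: Bystander: steel socket, a plain 26 mm cylinder 38 mm tall, standing. Origin: on its underside.
- cover: Bystander: grey nylon brake lever cover lying flat, 120 x 34 x 22 mm. Origin: on its underside.
- hinge: Bystander: cream plastic footplate hinge lying open and flat, 105 x 60 x 18 mm. Origin: on its underside.
- caster: Bystander: caster wheel lying flat, 100 mm across, 30 mm tall. Origin: on its underside.
- driver: Bystander: screwdriver lying on the bench, about 200 mm long.

How it is judged:
By the outcome, as a careful person would: the job done as asked, in the order asked, and still so for the second after the job is handed in, while the arm keeps its last pose, push and grip.
It also fails if it takes over 54 s, if anything falls off the work surface, if the arm or the gripper's body presses on something with over 40 N, if the wrist force passes 120 N, or if a joint passes its speed limit or range.

### The arm

A 6-joint arm with a two-finger parallel gripper is mounted at the origin on the work surface. World frame = base frame: x ahead of the robot, y to its left, z up, the work surface at z = 0. Lengths are in m, angles in rad, forces in N, time in s.
With the tool pointing down it reaches from about 0.3 to 0.75 m from the base axis. Payload 8.5 kg.
Tool frame: the origin (TCP) lies where the fingers leave the gripper's body, on its centre line; the fingertips stand 64 mm ahead of it and the grasp point (between the pads) lies 45 mm ahead of it; z points along the fingers, y is the direction in which the jaws open and shut (so a half turn about z gives the same grasp; the last joint's range is limited). The gripper opens to 88 mm and grips with 3 to 60 N. Pads are 18 mm wide; open, the fingers measure 123 mm over their backs; the gripper's body (75 mm by 187 mm) begins 45 mm behind the grasp point.
Start: joints at [1.133, 0.381, 1.297, -0, 1.464, -0.215], TCP at [0.122, 0.536, 0.303] pointing down, gripper open.
Joint ranges: [-3.11, 3.11], [-0.89, 2.33], [0.22, 2.48], [-1.42, 4.56], [0.17, 2.85], [-2.88, 2.88]. Speed limits (rad/s): [2.39, 2.39, 3.14, 3.14, 3.14, 3.14].

### API

Orientations are given as a unit quaternion [x, y, z, w].
In Python, from bench import r, imaging, job, look_for, tip_of gives the robot as it stands.
- The arm moves only by the tool carry_out, never from a script. Its argument "increments" is one flat list of numbers, 5 for each row, row after row: the closure, from -1 (fully open) to 1 (shut), then the shift along the tool's x, y, z in m, then the turn about the tool's z in rad. A call has 1 to 20 rows; each row shifts and turns the pose as measured when the row begins, along the tool's axes as they then stand; what a row does not reach is not made up. A row lasts 1/10 s, in which the tool goes at most 50 mm and 8.59 degrees, less where a joint would pass 70% of its speed; a pose out of reach is approached as far as the arm can. A call is refused whole if a number of a shift passes 0.05 or a number of a turn 0.15, either way. A call with a gripper value outside its range is refused whole. The fingers move at their own pace and stop on an object; the grip force is fixed at half the most. Time passes only in rows, so rows that do not move let the fingers close. It gives the time, the measured TCP pose, the force and the opening at its end, in the units of the state.
- r.get_state(): the state, without advancing time (a new reading comes with each control period).
- imaging.get_image(name): name is "side" or "top" or "wrist"; returns the picture (384x512x3 uint8, blue, green, red); there is no depth.
- imaging.camera_info(name): a dict with "intrinsics" (3x3 intrinsics, pixels), "view" (4x4, takes a point from world to camera coordinates); the wrist camera has in their place "mount" (4x4, takes a point from camera to tool coordinates, whose origin is the TCP and whose axes are the flange's). Camera axes: x right, y down, z forward; pixel columns grow to the right and rows downward; lengths in m; the calibration is good to about 2 mm. A picture is of the moment at which its call begins: read the wrist's pose just before it. camera_info takes no time and is no camera call.
- job.hand_in(): hands the job in, once; it reports no verdict.
Trained networks look in the newest picture that a camera, given by its name, has taken for a name from the list of things; names that differ only in an ending like _2 or _b are one class to them, and where a whole thing is asked for, a point or a joint stands for the part that bears it (a point fixed in the world has none). Each returns a list of dicts, best first, with "p" (0 to 1); they miss things now and then, are a little off and sometimes report something else, mostly with a low value. They report only what shows in the picture. A call takes as long as a camera call.
- look_for(camera, label): "box" ([left, top, right, bottom] in pixels, round what is visible of it).
- tip_of(camera, label): "position" ([column, row] in pixels: a listed point, or the origin of a listed thing).
The state is a dict: "time": time; "joint_pos": joint angles; "qd": joint speeds; "effort": joint torques, N m; "tool_pos": TCP position; "orientation": TCP orientation; "force": force on the tool from outside, world axes, zero at the start; "moment": the same for the moment, N m; "opening": finger opening in m.
Only numpy, scipy, OpenCV 4.12 (cv2) and the standard library are available. Lean on these libraries where they do the work, as an engineer would, in place of code of your own. Each camera call takes 0.05 s, during which the arm holds its last target. There are 200 camera calls.

## Working session

There is one attempt and no reset: what is moved stays moved. The work goes in short steps, Python scripts to look and compute and a tool call to move; the robot and the scene stay as the last step left them, time stands still between calls to the robot, and variables do not carry over. Pictures are saved under pics/ and viewed, about 8 in all and at most 12, crops included, and the job is handed in when it is done.

Besides the shell and the picture viewer there is one more tool, called after "Emit:" as name(argument=value, ...) on one line, values as JSON. carry_out: Moves the arm, as the interface text tells. Its arguments: {"type":"object","properties":{"increments":{"type":"array","items":{"type":"number"}}},"required":["increments"]}

```bash
ls; mkdir -p pics; cat > h.py <<'E'
import numpy as np, cv2
from scipy.spatial.transform import Rotation as R
from bench import r, imaging, job, look_for, tip_of
def cam(n,s=None):
    c=imaging.camera_info(n); K=np.array(c["intrinsics"])
    if "view" in c: return K,np.array(c["view"])
    s=s or r.get_state(); T=np.eye(4); T[:3,:3]=R.from_quat(s["orientation"]).as_matrix(); T[:3,3]=s["tool_pos"]
    return K,np.linalg.inv(T@np.array(c["mount"]))
def proj(KV,p):
    K,V=KV; q=K@(V[:3,:3]@np.asarray(p,float)+V[:3,3]); return q[:2]/q[2]
def at_z(KV,px,z):
    K,V=KV; Rm=V[:3,:3]; c=-Rm.T@V[:3,3]; d=Rm.T@np.linalg.solve(K,[px[0],px[1],1]); return c+d*(z-c[2])/d[2]
def tri(obs):
    A=[];b=[]
    for KV,px in obs:
        K,V=KV; Rm=V[:3,:3]; c=-Rm.T@V[:3,3]; d=Rm.T@np.linalg.solve(K,[px[0],px[1],1]); d/=np.linalg.norm(d)
        P=np.eye(3)-np.outer(d,d); A.append(P); b.append(P@c)
    x,*_=np.linalg.lstsq(np.vstack(A),np.hstack(b),rcond=None)
    return x,np.linalg.norm(np.vstack(A)@x-np.hstack(b))
E
cat > a.py <<'E'
from h import *
np.set_printoptions(precision=4,suppress=True)
s=r.get_state(); print(s)
for n in("top","side","wrist"):
    im=imaging.get_image(n); cv2.imwrite(f"pics/{n}0.png",im)
    KV=cam(n); print(n,"cam at",-KV[1][:3,:3].T@KV[1][:3,3],"fwd",KV[1][2,:3])
    if n=="wrist": continue
    for l,z in(("bar",0),("fixture",0),("fixture_seat",.068),("drift_head",None),("drift",None),("holder_mouth",.063),("holder",0)):
        t=tip_of(n,l)[:2]; print(n,l,[(np.round(d["position"],1).tolist(),round(d["p"],2),np.round(at_z(KV,d["position"],z or .0),4) if z is not None else "") for d in t])
a=cv2.imread("pics/top0.png");b=cv2.imread("pics/side0.png")
E
python3 a.py
```

```text
pics
{'time': 0.0, 'joint_pos': array([ 1.1327,  0.3812,  1.2983, -0.    ,  1.4636, -0.2153]), 'qd': array([ 0.0007,  0.0006,  0.0006,  0.0015, -0.0019,  0.0012]), 'effort': array([ -0.0012, -43.7916, -22.4556,   0.0713,   0.0352,  -0.0002]), 'tool_pos': array([0.1215, 0.5362, 0.3021]), 'orientation': array([ 0.1112,  0.9938, -0.0007, -0.0002]), 'force': array([ 0.3272, -0.3299,  0.1441]), 'moment': array([-0.0342,  0.0122, -0.0249]), 'opening': 0.08818897986092371}
top cam at [0.481  0.0524 1.0397] fwd [ 0.0684  0.0297 -0.9972]
top bar [([312.6, 177.1], 0.84, array([ 0.5779, -0.0798,  0.    ]))]
top fixture [([200.1, 197.7], 0.74, array([0.522 , 0.2598, 0.    ]))]
top fixture_seat [([203.6, 195.5], 0.66, array([0.5253, 0.2363, 0.068 ]))]
top drift_head [([393.4, 186.7], 0.78, ''), ([307.3, 178.2], 0.68, '')]
top drift [([391.5, 164.0], 0.7, '')]
top holder_mouth [([394.5, 173.4], 0.88, array([ 0.578 , -0.3004,  0.063 ]))]
top holder [([386.8, 174.8], 0.69, array([ 0.5805, -0.3003,  0.    ]))]
side cam at [-0.2081 -0.6773  0.9356] fwd [ 0.5724  0.5357 -0.6209]
side bar [([290.7, 231.7], 0.89, array([ 0.5808, -0.0875,  0.    ]))]
side fixture [([286.2, 229.0], 0.62, array([ 0.5807, -0.0684, -0.    ]))]
side fixture_seat [([206.8, 182.5], 0.85, array([0.5182, 0.2466, 0.068 ]))]
side drift_head [([335.0, 237.9], 0.5, '')]
side drift [([336.0, 239.1], 0.57, ''), ([355.5, 254.3], 0.47, '')]
side holder_mouth [([348.4, 248.3], 0.83, array([ 0.5871, -0.2961,  0.063 ]))]
side holder [([205.7, 179.8], 0.67, array([0.5838, 0.3351, 0.    ])), ([346.4, 264.9], 0.61, array([ 0.5819, -0.3021,  0.    ]))]
wrist cam at [0.05   0.5527 0.3854] fwd [ 0.2726 -0.0617 -0.9602]
```

View pics/top0.png

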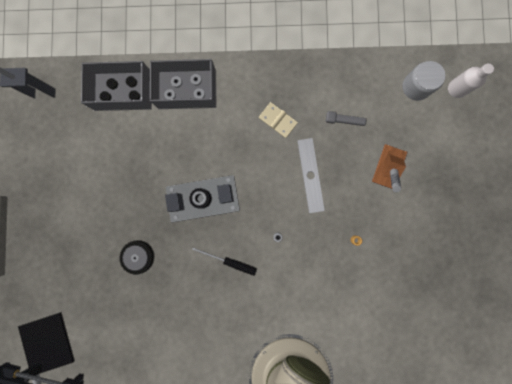

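View pics/side0.png

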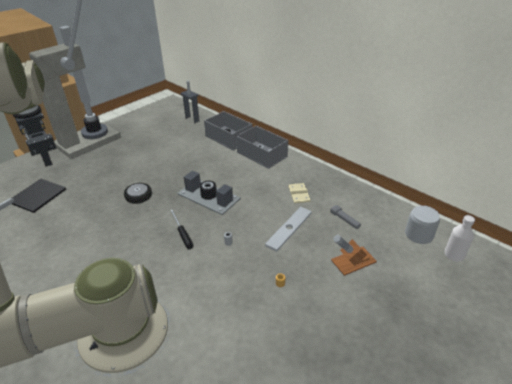

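Emit:
carry_out(increments=[-1, -0.029, -0.025, 0, 0, -1, -0.029, -0.025, 0, 0, -1, -0.029, -0.025, 0, 0, -1, -0.029, -0.025, 0, 0, -1, -0.029, -0.025, 0, 0, -1, -0.029, -0.025, 0, 0, -1, -0.029, -0.025, 0, 0, -1, -0.029, -0.025, 0, 0, -1, -0.029, -0.025, 0, 0, -1, -0.029, -0.025, 0, 0, -1, -0.029, -0.025, 0, 0, -1, -0.029, -0.025, 0, 0, -1, -0.029, -0.025, 0, 0, -1, -0.029, -0.025, 0, 0, -1, -0.029, -0.025, 0, 0, -1, -0.029, -0.025, 0, 0, -1, -0.029, -0.025, 0, 0, -1, -0.029, -0.025, 0, 0, -1, -0.029, -0.025, 0, 0, -1, -0.029, -0.025, 0, 0])

```text
time: 2.85
tool_pos: [0.5923, -0.1015, 0.3046]
orientation: [0.108, 0.994, 0.002, 0.003]
force: [0.6, -0.3, 0.0]
opening: 0.088
```

Emit:
carry_out(increments=[-1, 0, 0, 0, -0.1, -1, 0, 0, 0, -0.1, -1, 0, 0, 0, -0.1, -1, 0, 0, 0, -0.1, -1, 0, 0, 0, 0, -1, 0, 0, 0, 0])

```text
time: 3.45
tool_pos: [0.5947, -0.1071, 0.3021]
orientation: [-0.095, 0.996, 0.001, 0.003]
force: [-0.3, 0.1, 0.0]
opening: 0.088
```

```bash
cat > b.py <<'E'
from h import *
np.set_printoptions(precision=4,suppress=True)
s=r.get_state(); KV=cam("wrist",s); im=imaging.get_image("wrist"); cv2.imwrite("pics/w1.png",im)
for l in("bar",):
    for d in tip_of("wrist",l)[:2]: print(l,d["position"],d["p"],at_z(KV,d["position"],0.012))
print(look_for("wrist","bar")[:2])
t=imaging.get_image("top")
E
python3 b.py
```

```text
bar [282.4, 155.3] 0.9 [ 0.5792 -0.0751  0.012 ]
[{'box': [259.7, 59.4, 314.2, 242.5], 'p': 0.61}]
```

View pics/w1.png

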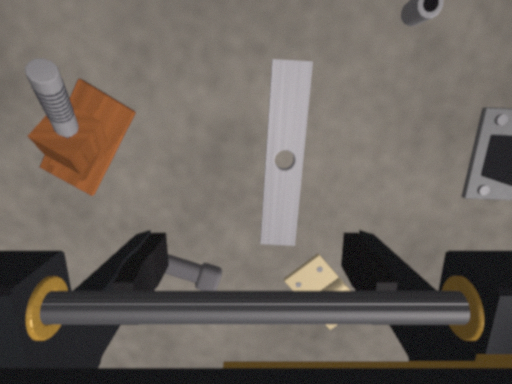

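```bash
cat >> h.py <<'E'
def barfit(n,z,roi,s=None,thr=150,img=None):
    """fit bar top rectangle (world) by brightness in roi (l,t,r,b)"""
    KV=cam(n,s); im=imaging.get_image(n) if img is None else img
    g=cv2.cvtColor(im,cv2.COLOR_BGR2GRAY); l,t,rr,b=roi; m=np.zeros_like(g); m[t:b,l:rr]=(g[t:b,l:rr]>thr)*255
    c=max(cv2.findContours(m,cv2.RETR_EXTERNAL,cv2.CHAIN_APPROX_NONE)[0],key=cv2.contourArea)[:,0]
    w=np.array([at_z(KV,p,z)[:2] for p in c]); (cx,cy),(a,bb),ang=cv2.minAreaRect((w*1000).astype(np.float32))
    if a<bb: ang+=90; a,bb=bb,a
    return np.array([cx,cy])/1000,(a,bb),(ang+90)%180-90
E
cat > c.py <<'E'
from h import *
np.set_printoptions(precision=4,suppress=True)
s=r.get_state(); im=cv2.imread("pics/w1.png"); g=cv2.cvtColor(im,cv2.COLOR_BGR2GRAY)
print(g[120,255:320:4])
for th in(130,140,150): print(barfit("wrist",.012,(245,45,330,255),s,th,im))
print("hole",at_z(cam("wrist",s),(285.5,160),.012))
R_=R.from_quat(s["orientation"]).as_matrix(); print(R_, s["tool_pos"])
a=cv2.imread("pics/top0.png")
for th in(140,150):print(barfit("top",.012,(290,130,330,220),s,th,a))
E
python3 c.py
```

```text
[121 123 128 133 177 174 178 176 178 178 179 178 176 145 128 125 130]
(array([ 0.5826, -0.0645]), (225.159423828125, 82.04814147949219), 13.204946517944336)
(array([ 0.5841, -0.0715]), (221.41323852539062, 45.851654052734375), 8.007723808288574)
(array([ 0.5839, -0.0717]), (220.1462860107422, 44.274009704589844), 7.983078479766846)
hole [ 0.584  -0.0702  0.012 ]
[[-0.9818 -0.1897  0.0052]
 [-0.1897  0.9818  0.0031]
 [-0.0057  0.0021 -1.    ]] [ 0.5947 -0.107   0.3022]
(array([ 0.5832, -0.072 ]), (219.41641235351562, 46.220008850097656), 7.96835994720459)
(array([ 0.5834, -0.0723]), (217.8187255859375, 43.82440948486328), 7.9625163078308105)
```

Emit:
carry_out(increments=[-1, 0, 0, 0, 0.052, -1, 0, 0, 0, 0, -1, 0.003, 0.018, 0.02, 0, -1, 0.003, 0.018, 0.03, 0, -1, 0, 0, 0.03, 0, -1, 0, 0, 0.03, 0, -1, 0, 0, 0.03, 0, -1, 0, 0, 0.02, 0, -1, 0, 0, 0.01, 0, -1, 0, 0, 0, 0, -1, 0, 0, 0, 0])

```text
time: 4.75
tool_pos: [0.5859, -0.0704, 0.129]
orientation: [-0.071, 0.997, 0.0, 0.006]
force: [0.3, -0.3, 0.7]
opening: 0.0881
```

```bash
cat > st.py <<'E'
from h import *
import sys
np.set_printoptions(precision=4,suppress=True)
s=r.get_state(); M=R.from_quat(s["orientation"]).as_matrix()
print(s["time"],s["tool_pos"],"yaw_y",np.degrees(np.arctan2(M[1,1],M[0,1])),"z",M[:,2],"op",s["opening"],s["force"])
if len(sys.argv)>1:
    t=np.array([float(v) for v in sys.argv[1:]]); ty=np.radians(t[3]); d=t[:3]-s["tool_pos"]
    dy=np.arctan2(M[1,1],M[0,1]); turn=-((ty-dy+np.pi/2)%np.pi-np.pi/2); print("turn",turn)
    M2=M@R.from_euler("z",turn).as_matrix(); print("shift after turn",M2.T@d)
E
python3 st.py .584 -.0715 .068 97.98
```

```text
4.75 [ 0.5859 -0.0704  0.129 ] yaw_y 98.16068651824938 z [ 0.0116  0.0008 -0.9999] op 0.08807108060309776 [ 0.2761 -0.2789  0.6732]
turn 0.0031535746574165024
shift after turn [ 0.0027 -0.0007  0.061 ]
```

Emit:
carry_out(increments=[-1, 0.001, 0, 0.02, 0, -1, 0.001, 0, 0.02, 0, -1, 0.001, 0, 0.012, 0, -1, 0, 0, 0.006, 0, -1, 0, 0, 0.001, 0, -1, 0, 0, 0, 0])

```text
time: 5.35
tool_pos: [0.5869, -0.0719, 0.0748]
orientation: [-0.072, 0.997, -0.002, 0.012]
force: [0.7, -0.1, 0.2]
opening: 0.0886
```

```bash
python3 st.py .584 -.0715 .068 97.98
```

```text
5.35 [ 0.5869 -0.0719  0.0748] yaw_y 98.20759272471342 z [ 0.0237 -0.0033 -0.9997] op 0.08859297747601766 [ 0.702  -0.0545  0.2089]
turn 0.0039722423998342915
shift after turn [0.003  0.0009 0.0067]
```

Emit:
carry_out(increments=[-1, 0.002, 0, 0.005, 0, -1, 0.001, 0, 0.002, 0, -1, 0, 0, 0, 0, 1, 0, 0, 0, 0, 1, 0, 0, 0, 0, 1, 0, 0, 0, 0, 1, 0, 0, 0, 0, 1, 0, 0, 0, 0])

```text
time: 6.15
tool_pos: [0.5846, -0.0726, 0.0692]
orientation: [-0.072, 0.997, -0.003, 0.013]
force: [0.3, 0.7, 0.6]
opening: 0.0501
```

```bash
python3 st.py .584 -.0715 .068 97.98
```

```text
6.15 [ 0.5846 -0.0726  0.0692] yaw_y 98.21121216469136 z [ 0.027  -0.0043 -0.9996] op 0.050062606231922595 [0.2789 0.6558 0.6404]
turn 0.004035413544527744
shift after turn [0.0005 0.0012 0.0011]
```

Emit:
carry_out(increments=[1, 0, 0, 0, 0, 1, 0, 0, 0, 0, 1, 0, 0, 0, 0, 1, 0, 0, -0.01, 0, 1, 0, 0, -0.02, 0, 1, 0, 0, -0.03, 0, 1, 0, 0, -0.03, 0, 1, 0, 0, -0.03, 0, 1, 0, 0, -0.03, 0, 1, 0, 0, -0.03, 0, 1, 0, 0, -0.02, 0, 1, 0, 0, 0, 0])

```text
time: 7.35
tool_pos: [0.5768, -0.071, 0.2779]
orientation: [-0.072, 0.997, -0.001, 0.009]
force: [-0.0, -0.0, -3.9]
opening: 0.0435
```

```bash
python3 st.py .50 .07 .29 97.98
```

```text
7.35 [ 0.5768 -0.071   0.2779] yaw_y 98.22836054201836 z [ 0.0183 -0.0016 -0.9998] op 0.04346118651652032 [-0.0078 -0.018  -3.8906]
turn 0.004334709190258135
shift after turn [ 0.0562  0.1503 -0.0138]
```

Emit:
carry_out(increments=[1, 0.009, 0.02, -0.002, 0, 1, 0.009, 0.025, -0.002, 0, 1, 0.009, 0.025, -0.002, 0, 1, 0.009, 0.025, -0.002, 0, 1, 0.009, 0.025, -0.002, 0, 1, 0.005, 0.015, 0, 0, 1, 0, 0, 0, 0, 1, 0, 0, 0, 0])

```text
time: 8.15
tool_pos: [0.5021, 0.0595, 0.2788]
orientation: [-0.071, 0.997, 0.0, 0.002]
force: [0.6, -0.5, -3.7]
opening: 0.0436
```

```bash
python3 st.py; cat > b.py <<'E'
from h import *
np.set_printoptions(precision=4,suppress=True)
s=r.get_state(); KV=cam("wrist",s); im=imaging.get_image("wrist"); cv2.imwrite("pics/w2.png",im)
for l,z in(("fixture_seat",.068),("fixture",0),("bar",None)):
    for d in tip_of("wrist",l)[:1]: print(l,d["position"],d["p"],at_z(KV,d["position"],z) if z is not None else "")
E
python3 b.py
```

```text
8.15 [0.5021 0.0595 0.2788] yaw_y 98.15317367350512 z [ 0.0043  0.0003 -1.    ] op 0.04361447309504763 [ 0.5916 -0.4582 -3.6724]
fixture_seat [443.9, 224.4] 0.96 [0.5207 0.2523 0.068 ]
fixture [415.6, 202.3] 0.58 [0.5194 0.2571 0.    ]
bar [251.9, 241.1] 0.66
```

View pics/w2.png

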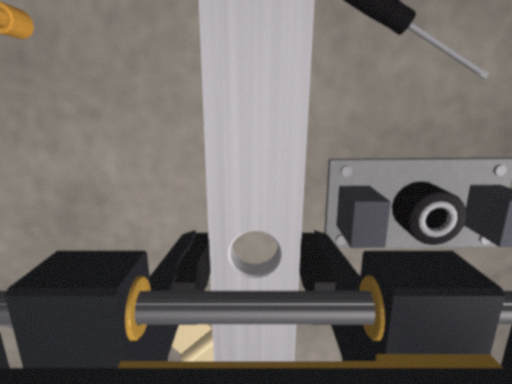

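```bash
python3 - <<'E'
from h import *
a=cv2.imread("pics/top0.png")[165:235,150:250]; b=cv2.imread("pics/side0.png")[162:217,170:250]; w=cv2.imread("pics/w2.png")[145:260,312:512]
A=cv2.resize(a,None,fx=4,fy=4,interpolation=cv2.INTER_CUBIC);B=cv2.resize(b,None,fx=4,fy=4,interpolation=cv2.INTER_CUBIC);W=cv2.resize(w,None,fx=2.5,fy=2.5,interpolation=cv2.INTER_CUBIC)
c=np.zeros((A.shape[0]+W.shape[0],A.shape[1]+B.shape[1],3),np.uint8); c[:A.shape[0],:A.shape[1]]=A; c[:B.shape[0],A.shape[1]:]=B; c[A.shape[0]:,:W.shape[1]]=W
print(c.shape); cv2.imwrite("pics/m1.png",c)
E
```

```text
(568, 720, 3)
```

View pics/m1.png

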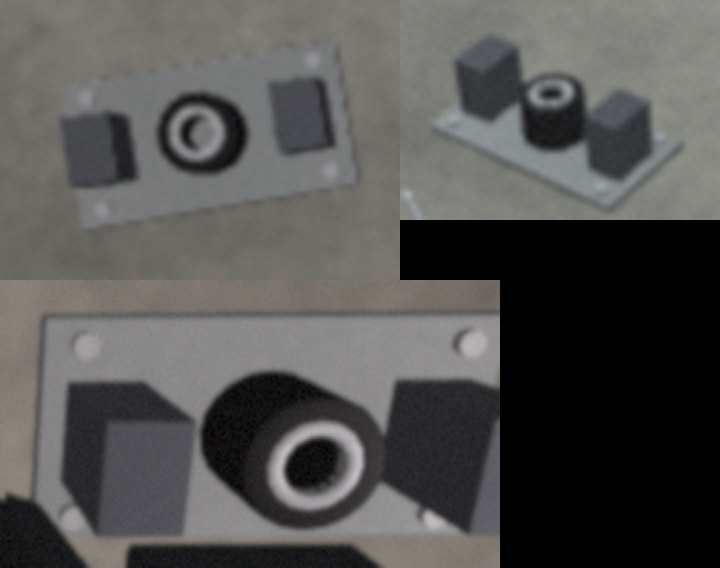

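```bash
cat > f.py <<'E'
from h import *
from scipy.optimize import least_squares
np.set_printoptions(precision=4,suppress=True)
m=lambda P,f,o,q:[((np.array(u)-q+.5)/f-.5+np.array(o),p) for u,p in P]
P=.055,.105; a,b,c=.025,.057,.093
O={"top":m([((62,90),(.055,.105,.008)),((336,42),(.055,-.105,.008)),((356,180),(-.055,-.105,.008)),((80,228),(-.055,.105,.008)),((196,131.5),(0,0,.054)),((91,150),(0,.075,.068)),((301,116),(0,-.075,.068))],4,(150,165),(0,0)),
"side":m([((434,127),(-.055,.105,.008)),((610,209),(-.055,-.105,.008)),((682,147),(.055,-.105,.008)),((551,92),(0,0,.054)),((455,63),(-a,c,.068)),((487,77),(-a,b,.068)),((522,52),(a,b,.068)),((491,38),(a,c,.068)),((587,124),(-a,-b,.068)),((617,133),(-a,-c,.068)),((651,102),(a,-c,.068)),((622,92),(a,-b,.068))],4,(170,162),(400,0)),
"wrist":m([((43,316),(-.055,-.105,.008)),((316,465),(0,0,.054)),((105,421),(-a,-c,.068)),((194,420),(-a,-b,.068)),((186,534),(a,-b,.068)),((97,536),(a,-c,.068)),((498,420),(-a,b,.068)),((468,534),(a,b,.068))],2.5,(312,145),(0,280))}
KV={n:cam(n) for n in O}
def res(v,ns):
    C,S=np.cos(v[2]),np.sin(v[2]); out=[]
    for n in ns:
        for u,p in O[n]: out.append(proj(KV[n],(v[0]+C*p[0]-S*p[1],v[1]+S*p[0]+C*p[1],p[2]))-u)
    return np.ravel(out)
for ns in(["top"],["side"],["wrist"],list(O)):
    q=least_squares(res,[.52,.245,.15],args=(ns,),loss="soft_l1"); print(ns,q.x[:2],np.degrees(q.x[2]),"rms px",np.sqrt(np.mean(res(q.x,ns)**2)),np.abs(res(q.x,ns)).max())
E
python3 f.py
```

```text
['top'] [0.5195 0.2526] 8.370254084526648 rms px 0.6416458475278137 1.2467148492347917
['side'] [0.5204 0.2445] 8.336107110868376 rms px 0.6144540297809657 1.2497858253869367
['wrist'] [0.5207 0.2539] 8.674407941709529 rms px 0.8505410041038739 1.9841667655813353
['top', 'side', 'wrist'] [0.5208 0.2532] 8.629469155894606 rms px 1.160118678017317 2.4423820889065837
```

```bash
python3 - <<'E'
from h import *
np.set_printoptions(precision=4,suppress=True)
s=r.get_state(); print(s["joint_pos"],s["tool_pos"]); KV=cam("wrist",s)
im=cv2.imread("pics/w2.png"); g=cv2.cvtColor(im,cv2.COLOR_BGR2GRAY)[225:285,222:290]
m=(g<cv2.threshold(g,0,255,cv2.THRESH_OTSU)[0]).astype(np.uint8)*255
for c in cv2.findContours(m,cv2.RETR_LIST,cv2.CHAIN_APPROX_NONE)[0]:
    if cv2.contourArea(c)>600: print(cv2.contourArea(c),cv2.fitEllipse(c) ,c[:,0].min(0)+[222,225],c[:,0].max(0)+[222,225])
M=R.from_quat(s["orientation"]).as_matrix()
for u in((255.5,253),(255,256)): print(M.T@(at_z(KV,u,.2216)-s["tool_pos"]))
E
```

```text
[-0.118   0.3219  1.4609  0.001   1.3542 -1.8299] [0.5025 0.059  0.279 ]
1725.0 ((34.5106086730957, 28.9749698638916), (45.264549255371094, 48.62010192871094), 100.4225082397461) [233 232] [281 277]
[0.002  0.0011 0.0574]
[0.0004 0.0009 0.0574]
```

Emit:
carry_out(increments=[1, 0, 0, 0, 0.1, 1, 0, 0, 0, 0.14, 1, 0, 0, 0, 0.14, 1, 0, 0, 0, 0.14, 1, 0, 0, 0, 0.14, 1, 0, 0, 0, 0.14, 1, 0, 0, 0, 0.14, 1, 0, 0, 0, 0.14, 1, 0, 0, 0, 0.14, 1, 0, 0, 0, 0.14, 1, 0, 0, 0, 0.14, 1, 0, 0, 0, 0.05, 1, 0, 0, 0, 0])

```text
time: 9.65
tool_pos: [0.507, 0.0506, 0.2776]
orientation: [0.677, 0.736, 0.001, 0.002]
force: [-0.4, -0.4, -3.6]
opening: 0.0433
```

```bash
python3 st.py .5207 .2518 .2 8.5
```

```text
9.65 [0.507  0.0506 0.2776] yaw_y 4.853142115491785 z [ 0.0052 -0.0011 -1.    ] op 0.04332385161853078 [-0.4181 -0.4445 -3.5698]
turn -0.06364967743698347
shift after turn [0.1971 0.0429 0.0774]
```

Emit:
carry_out(increments=[1, 0, 0, 0, -0.06, 1, 0, 0, 0, 0, 1, 0.02, 0.005, 0.003, 0, 1, 0.03, 0.006, 0.003, 0, 1, 0.03, 0.006, 0.003, 0, 1, 0.03, 0.006, 0.003, 0, 1, 0.03, 0.006, 0.003, 0, 1, 0.03, 0.006, 0.003, 0, 1, 0.015, 0.003, 0, 0, 1, 0, 0, 0, 0, 1, 0, 0, 0, 0])

```text
time: 10.75
tool_pos: [0.5208, 0.2422, 0.2577]
orientation: [0.656, 0.755, 0.001, 0.003]
force: [0.5, -0.0, -4.0]
opening: 0.0437
```

```bash
python3 st.py .5207 .2518 .17 8.5
```

```text
10.75 [0.5208 0.2422 0.2577] yaw_y 8.035237696664689 z [ 0.0057 -0.0029 -1.    ] op 0.04370222129997928 [ 0.5495 -0.0043 -3.9575]
turn -0.0081116324323538
shift after turn [0.0098 0.0009 0.0876]
```

Emit:
carry_out(increments=[1, 0.004, 0, 0.02, -0.008, 1, 0.004, 0, 0.03, 0, 1, 0.001, 0, 0.03, 0, 1, 0, 0, 0.02, 0, 1, 0, 0, 0, 0, 1, 0, 0, 0, 0])

```text
time: 11.35
tool_pos: [0.5228, 0.2442, 0.1575]
orientation: [0.656, 0.755, 0.002, 0.005]
force: [-0.3, 0.4, -3.9]
opening: 0.0438
```

```bash
python3 st.py .5207 .2518 .1385 8.5; python3 - <<'E'
from h import *
for n in("wrist","top"): cv2.imwrite(f"pics/{n}3.png",imaging.get_image(n))
a=cv2.imread("pics/wrist3.png");b=cv2.imread("pics/top3.png")[140:250,140:260]
cv2.imwrite("pics/m2.png",np.hstack([cv2.resize(a,(480,360)),cv2.resize(b,(312,286),interpolation=2),][:1]))
E
```

```text
11.35 [0.5228 0.2442 0.1575] yaw_y 8.054431310326294 z [ 0.0111 -0.0036 -0.9999] op 0.043796410981135604 [-0.2848  0.3803 -3.9407]
turn -0.007776640678603064
shift after turn [ 0.0079 -0.0011  0.019 ]
```

View pics/wrist3.png

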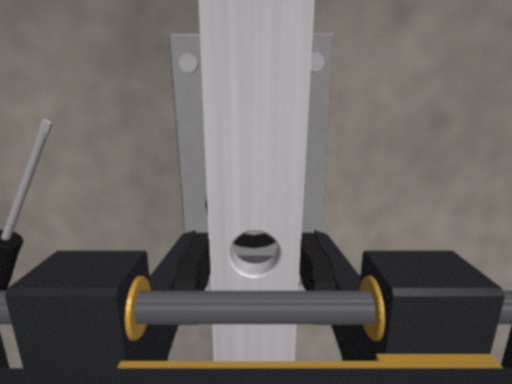

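```bash
python3 - <<'E'
from h import *
np.set_printoptions(precision=4,suppress=True)
s=r.get_state(); KV=cam("wrist",s)
a=at_z(KV,(172,35),.008);b=at_z(KV,(331,33.5),.008); l=at_z(KV,(181,215),.008); rr=at_z(KV,(323.5,215),.008); print(a,b,np.linalg.norm(a-b))
x=(b-a)[:2]/np.linalg.norm((b-a)[:2]); y=np.array([-x[1],x[0]]); print("yaw",np.degrees(np.arctan2(x[1],x[0])),"centre",(a+b)[:2]/2-.105*y)
m1=(a+b)[:2]/2; m2=(l+rr)[:2]/2; d=m1-m2; print("axis yaw",np.degrees(np.arctan2(-d[0],d[1])), m1-.105*d/np.linalg.norm(d), np.linalg.norm(l-rr))
im=cv2.imread("pics/wrist3.png")
# bar edges on tool: bar top height
zt=s["tool_pos"][2]-.0574
p=[at_z(KV,u,zt)[:2] for u in((201,62),(312,62),(209,230),(301,230),(254.5,253))]; m1=(p[0]+p[1])/2;m2=(p[2]+p[3])/2;d=m1-m2
print("bar yaw",np.degrees(np.arctan2(-d[0],d[1])),"hole",p[4],"mid at hole",m2, np.linalg.norm(p[0]-p[1]))
print("net",[(d["position"],d["p"]) for d in tip_of("wrist","fixture_seat")[:2]])
E
```

```text
[0.4533 0.3491 0.008 ] [0.5576 0.3651 0.008 ] 0.10551780797976859
yaw 8.68376122124854 centre [0.5213 0.2533]
axis yaw 8.214922050257425 [0.5204 0.2532] 0.11086269640340389
bar yaw 7.63665975794235 hole [0.5222 0.2456] mid at hole [0.5207 0.2576] 0.045345816071541735
net []
```

Emit:
carry_out(increments=[1, 0.004, 0, 0.004, -0.012, 1, 0.003, 0, 0.004, 0, 1, 0.001, 0, 0, 0, 1, 0, 0, 0, 0])

```text
time: 11.9
tool_pos: [0.5222, 0.2536, 0.1516]
orientation: [0.65, 0.76, 0.005, 0.007]
force: [1.1, -0.2, -4.0]
opening: 0.0433
```

```bash
python3 st.py .5216 .2519 .1385 8.5
```

```text
11.9 [0.5222 0.2536 0.1516] yaw_y 8.856748689689525 z [ 0.0166 -0.002  -0.9999] op 0.04334105541802009 [ 1.1279 -0.1574 -4.0157]
turn 0.0062264392372577415
shift after turn [-0.0016 -0.001   0.0131]
```

Emit:
carry_out(increments=[1, -0.001, -0.001, 0.005, 0.004, 1, -0.0005, 0, 0.004, 0, 1, 0, 0, 0.003, 0, 1, 0, 0, 0.001, 0, 1, 0, 0, 0, 0])

```text
time: 12.4
tool_pos: [0.5216, 0.252, 0.1377]
orientation: [0.652, 0.758, 0.005, 0.007]
force: [-0.4, 0.4, -1.4]
opening: 0.0437
```

```bash
python3 st.py .5216 .2519 .1385 8.5
```

```text
12.4 [0.5216 0.252  0.1377] yaw_y 8.620713563585314 z [ 0.0169 -0.002  -0.9999] op 0.04365726031130564 [-0.3776  0.4413 -1.3642]
turn 0.002106849136379152
shift after turn [-0.0001 -0.     -0.0008]
```

Emit:
carry_out(increments=[-1, 0, 0, 0, 0, -1, 0, 0, 0, 0, -1, 0, 0, 0, 0, -1, 0, 0, 0, 0, -1, 0, 0, 0, 0, -1, 0, 0, 0, 0, -1, 0, 0, -0.01, 0, -1, 0, 0, -0.02, 0, -1, 0, 0, -0.03, 0, -1, 0, 0, -0.03, 0, -1, 0, 0, -0.03, 0, -1, 0, 0, -0.02, 0, -1, 0, 0, 0, 0])

```text
time: 13.7
tool_pos: [0.5191, 0.2521, 0.2886]
orientation: [0.652, 0.758, 0.007, 0.009]
force: [0.1, 0.1, 0.5]
opening: 0.0881
```

```bash
python3 st.py; python3 - <<'E'
from h import *
s=r.get_state(); print(s["joint_pos"])
im=imaging.get_image("wrist"); cv2.imwrite("pics/w4.png",im); t=imaging.get_image("top"); cv2.imwrite("pics/t4.png",t)
for th in(140,150,160): print(barfit("wrist",.080,(190,0,330,330),s,th,im))
E
```

```text
13.7 [0.5191 0.2521 0.2886] yaw_y 8.610760602068353 z [ 0.0221 -0.0007 -0.9998] op 0.08806048289927344 [0.068  0.0757 0.4517]
[ 0.24907428  0.43196329  1.25576711 -0.00614982  1.43257055  0.09961384]
(array([0.52133301, 0.25282837]), (220.87510681152344, 44.95841598510742), -81.72205638885498)
(array([0.5215011 , 0.25313727]), (219.1251220703125, 43.610477447509766), -81.75128555297852)
(array([0.52122638, 0.25352376]), (217.58770751953125, 43.05290985107422), -81.68454933166504)
```

View pics/w4.png

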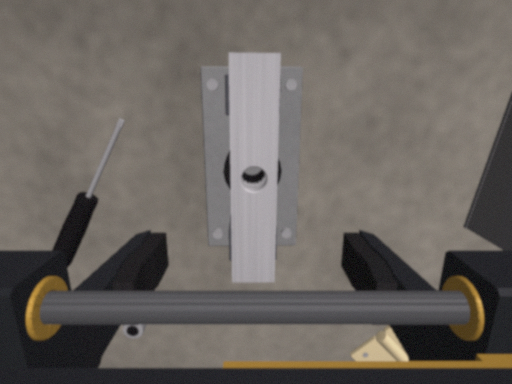

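Emit:
carry_out(increments=[-1, -0.02, -0.0045, -0.004, 0, -1, -0.029, -0.0055, -0.002, 0, -1, -0.029, -0.0055, 0, 0, -1, -0.029, -0.0055, 0, 0, -1, -0.029, -0.0055, 0, 0, -1, -0.029, -0.0055, 0, 0, -1, -0.029, -0.0055, 0, 0, -1, -0.029, -0.0055, 0, 0, -1, -0.029, -0.0055, 0, 0, -1, -0.029, -0.0055, 0, 0, -1, -0.029, -0.0055, 0, 0, -1, -0.029, -0.0055, 0, 0, -1, -0.029, -0.0055, 0, 0, -1, -0.029, -0.0055, 0, 0, -1, -0.029, -0.0055, 0, 0, -1, -0.029, -0.0055, 0, 0, -1, -0.029, -0.0055, 0, 0, -1, -0.01, -0.003, 0, 0, -1, 0, 0, 0, 0])

```text
time: 15.7
tool_pos: [0.4893, -0.2686, 0.2603]
orientation: [0.652, 0.758, -0.006, -0.018]
force: [0.6, 1.2, 0.7]
opening: 0.0879
```

Emit:
carry_out(increments=[-1, 0, 0, 0, -0.1, -1, 0, 0, 0, -0.14, -1, 0, 0, 0, -0.14, -1, 0, 0, 0, -0.14, -1, 0, 0, 0, -0.14, -1, 0, 0, 0, -0.14, -1, 0, 0, 0, -0.14, -1, 0, 0, 0, -0.14, -1, 0, 0, 0, -0.14, -1, 0, 0, 0, -0.1, -1, 0, 0, 0, 0])

```text
time: 16.8
tool_pos: [0.4891, -0.2513, 0.2542]
orientation: [0.017, 1.0, 0.013, -0.023]
force: [0.4, -0.7, -0.4]
opening: 0.088
```

```bash
python3 st.py; cat > d.py <<'E'
from h import *
import sys
np.set_printoptions(precision=4,suppress=True)
k=sys.argv[1]; s=r.get_state(); print(s["joint_pos"])
for n in("wrist","top","side"):
    KV=cam(n,s); cv2.imwrite(f"pics/{n}{k}.png",imaging.get_image(n))
    for l,z in(("drift_head",None),("drift",None),("holder_mouth",.063),("holder",0)):
        for d in tip_of(n,l)[:1]: print(n,l,np.round(d["position"],1),round(d["p"],2),at_z(KV,d["position"],z) if z is not None else "")
E
python3 d.py 5
```

```text
16.8 [ 0.4891 -0.2513  0.2542] yaw_y 88.05616473218302 z [-0.0453  0.0275 -0.9986] op 0.08804875287501275 [ 0.4228 -0.6542 -0.3888]
[-0.6875  0.4367  1.353  -0.0076  1.4043 -2.2235]
wrist drift_head [214.2 276.5] 0.73 
wrist drift [199.2 296.8] 0.86 
wrist holder_mouth [204. 294.] 0.94 [ 0.5855 -0.2981  0.063 ]
wrist holder [207.6 262.5] 0.77 [ 0.5829 -0.3018  0.    ]
top drift_head [396.9 190. ] 0.62 
top drift [394.3 164.7] 0.69 
top holder_mouth [398.2 173.7] 0.91 [ 0.577  -0.3106  0.063 ]
top holder [385.1 174.8] 0.79 [ 0.5806 -0.2953  0.    ]
side drift_head [332.3 237.2] 0.7 
side drift [353.5 253.7] 0.63 
side holder_mouth [348.8 245.1] 0.97 [ 0.599  -0.2897  0.063 ]
side holder [348.2 264.4] 0.63 [ 0.5873 -0.305   0.    ]
```

View pics/wrist5.png

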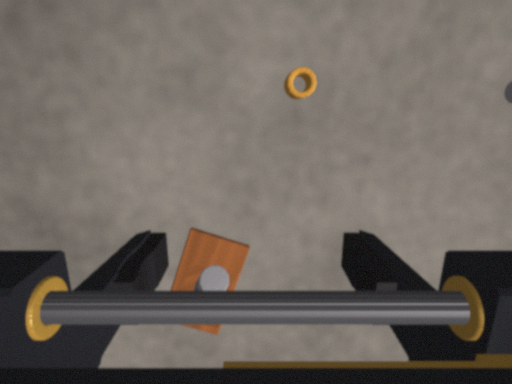

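Emit:
carry_out(increments=[-1, -0.02, 0, -0.01, 0, -1, -0.02, -0.002, -0.01, 0, -1, -0.02, -0.002, -0.01, 0, -1, -0.02, -0.002, -0.01, 0, -1, -0.015, -0.002, 0, 0, -1, 0, 0, 0, 0])

```text
time: 18.15
tool_pos: [0.5882, -0.2657, 0.291]
orientation: [0.019, 0.999, 0.013, -0.023]
force: [-0.7, 0.1, 0.3]
opening: 0.0879
```

```bash
python3 st.py;python3 d.py 6 | grep wrist
```

```text
18.15 [ 0.5882 -0.2657  0.291 ] yaw_y 87.82182372419763 z [-0.0454  0.0274 -0.9986] op 0.0878798307296454 [-0.7113  0.1134  0.3174]
wrist drift_head [229.3 133.7] 0.85 
wrist drift [210.  201.2] 0.73 
wrist holder_mouth [217.7 185.7] 0.57 [ 0.5859 -0.2964  0.063 ]
wrist holder [216.9 170.4] 0.88 [ 0.5806 -0.3024  0.    ]
```

View pics/wrist6.png

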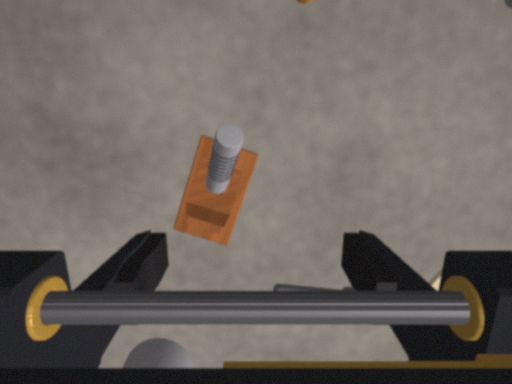

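```bash
cat > e.py <<'E'
from h import *
from scipy.optimize import least_squares
np.set_printoptions(precision=4,suppress=True)
s=r.get_state(); K6=cam("wrist",s)
M1=np.array([[-.9818,-.1897,.0052],[-.1897,.9818,.0031],[-.0057,.0021,-1]])
K1=cam("wrist",{"tool_pos":[.5947,-.1070,.3022],"orientation":R.from_matrix(M1).as_quat()})
for nm,K,c in(("w6",K6,[(203,136),(257,154),(228,243),(175,228)]),("w1",K1,[(83,80),(135,110),(92,194),(41,168)])):
    w=np.array([at_z(K,u,.006)[:2] for u in c]); a=(w[0]+w[1])/2; b=(w[2]+w[3])/2; d=b-a
    print(nm,"plate centre",(a+b)/2,"len",np.linalg.norm(d),"wid",np.linalg.norm(w[0]-w[1]),"yaw",np.degrees(np.arctan2(d[1],d[0])))
KT,KS=cam("top"),cam("side")
H=[(K6,(229,138)),(K1,(44,72))]
print("head w1+w6",tri(H)); print("+top,side",tri(H+[(KT,(395,187))]))
print("shoulder w1+w6",tri([(K6,(217,188)),(K1,(65,130))]))
h,_=tri(H)
for n,K in(("top",KT),("side",KS)): print(n,proj(K,h))
E
python3 e.py
```

```text
w6 plate centre [ 0.6045 -0.3053] len 0.11718393214026997 wid 0.06550122536132288 yaw -20.732500518797195
w1 plate centre [ 0.6058 -0.305 ] len 0.12006882012899667 wid 0.063769067414579 yaw -21.956131428794848
head w1+w6 (array([ 0.5336, -0.2786,  0.13  ]), np.float64(9.167251426522415e-05))
+top,side (array([ 0.5344, -0.2779,  0.1293]), np.float64(0.0027474233317033377))
shoulder w1+w6 (array([ 0.5865, -0.2969,  0.0676]), np.float64(0.00020906191479244676))
top [396.0696 187.8432]
side [335.5341 238.6004]
```

Emit:
carry_out(increments=[-1, 0, 0, 0, 0.1, -1, 0, 0, 0, 0.12, -1, 0, 0, 0, 0.08, -1, 0, 0, 0, 0, -1, 0, 0, 0, 0])

```text
time: 19.4
tool_pos: [0.5872, -0.2656, 0.2917]
orientation: [0.172, 0.985, 0.01, -0.025]
force: [0.2, -0.3, 0.3]
opening: 0.0879
```

```bash
python3 st.py .5547 -.2868 .150 70.0
```

```text
19.4 [ 0.5872 -0.2656  0.2917] yaw_y 70.11578115534415 z [-0.0453  0.0272 -0.9986] op 0.0879283886119563 [ 0.1511 -0.2639  0.2882]
turn 0.002020762372518581
shift after turn [ 0.0159 -0.0325  0.1424]
```

Emit:
carry_out(increments=[-1, 0.007, -0.015, 0.01, 0, -1, 0.007, -0.014, 0.02, 0, -1, 0, 0, 0.025, 0, -1, 0, 0, 0.025, 0, -1, 0, 0, 0.02, 0, -1, 0, 0, 0.01, 0, -1, 0, 0, 0, 0, -1, 0, 0, 0, 0])

```text
time: 20.2
tool_pos: [0.559, -0.2864, 0.1804]
orientation: [0.165, 0.986, 0.009, -0.023]
force: [0.1, 0.6, 0.4]
opening: 0.088
```

```bash
python3 st.py .5547 -.2868 .150 70.0
```

```text
20.2 [ 0.559  -0.2864  0.1804] yaw_y 70.97124991707962 z [-0.0418  0.0245 -0.9988] op 0.08797146977519331 [0.1374 0.6132 0.4438]
turn 0.016951508912761204
shift after turn [ 0.0024 -0.0021  0.0305]
```

```bash
python3 - <<'E'
from h import *
np.set_printoptions(precision=4,suppress=True)
s=r.get_state(); KV=cam("wrist",s); im=imaging.get_image("wrist"); cv2.imwrite("pics/w7.png",im)
print([(d["position"],d["p"]) for d in tip_of("wrist","drift_head")[:2]],look_for("wrist","drift")[:1])
h=np.array([.5336,-.2786,.131]); u=np.array([-.579,.211,.788]); M=R.from_quat(s["orientation"]).as_matrix()
for d in(0,.03,.06,.09): print(d,proj(KV,h-d*u),"tool",M.T@(h-d*u-s["tool_pos"]))
E
```

```text
[([252.9, 212.0], 0.95), ([245.1, 272.2], 0.21)] [{'box': [225.6, 192.4, 277.7, 275.3], 'p': 0.69}]
0 [251.5023 215.345 ] tool [ 0.0242 -0.0013  0.0506]
0.03 [250.9478 235.1279] tool [ 0.0046 -0.0019  0.0733]
0.06 [250.5476 249.4058] tool [-0.015  -0.0024  0.0961]
0.09 [250.2451 260.1958] tool [-0.0346 -0.003   0.1188]
```

View pics/w7.png

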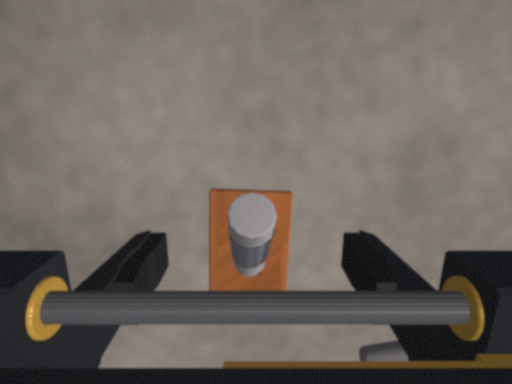

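Emit:
carry_out(increments=[-1, 0.001, -0.001, 0.012, 0, -1, 0.001, -0.001, 0.01, 0, -1, 0, 0, 0.005, 0, -1, 0, 0, 0.001, 0, -1, 0, 0, 0, 0])

```text
time: 20.85
tool_pos: [0.5551, -0.2872, 0.1512]
orientation: [0.165, 0.986, 0.008, -0.022]
force: [0.9, 0.6, 0.3]
opening: 0.0878
```

```bash
python3 st.py .5547 -.2868 .150 71.0
```

```text
20.85 [ 0.5551 -0.2872  0.1512] yaw_y 70.97182692565303 z [-0.0399  0.0231 -0.9989] op 0.0878207218701548 [0.8521 0.5715 0.274 ]
turn -0.0004917129077637306
shift after turn [0.0005 0.0002 0.0012]
```

Emit:
carry_out(increments=[1, 0, 0, 0, 0, 1, 0, 0, 0, 0, 1, 0, 0, 0, 0, 1, 0, 0, 0, 0, 1, 0, 0, 0, 0, 1, 0, 0, 0, 0, 1, 0, 0, 0, 0, 1, 0, 0, 0, 0, 1, 0, 0, 0, 0, 1, 0, 0, 0, 0])

```text
time: 21.85
tool_pos: [0.5555, -0.2875, 0.1522]
orientation: [0.165, 0.986, 0.007, -0.021]
force: [0.0, -0.8, 0.1]
opening: 0.0207
```

```bash
python3 st.py .5547 -.2868 .150 71.0
```

```text
21.85 [ 0.5555 -0.2875  0.1522] yaw_y 70.97440586150405 z [-0.0386  0.0214 -0.999 ] op 0.020715156649091872 [ 0.0384 -0.8158  0.1314]
turn -0.0004467019859657473
shift after turn [0.0009 0.0004 0.0023]
```

Emit:
carry_out(increments=[1, 0.0031, 0, -0.0039, 0, 1, 0.0031, 0, -0.0039, 0, 1, 0.0031, 0, -0.0039, 0, 1, 0.0031, 0, -0.0039, 0, 1, 0.0031, 0, -0.0039, 0, 1, 0, 0, 0, 0])

```text
time: 22.45
tool_pos: [0.5401, -0.2821, 0.1732]
orientation: [0.165, 0.986, 0.008, -0.021]
force: [0.1, -0.8, -3.4]
opening: 0.0214
```

```bash
cat > u.py <<'E'
from h import *
np.set_printoptions(precision=4,suppress=True)
s=r.get_state(); d=s["tool_pos"]-np.array([.5555,-.2875,.1522]); a=np.radians(160.97); h=d[:2]@[np.cos(a),np.sin(a)]; l=d[:2]@[-np.sin(a),np.cos(a)]
M=R.from_quat(s["orientation"]).as_matrix()
print("t",s["time"],"horiz",h,"lat",l,"up",d[2],"along36.5",h*.595+d[2]*.804,"dir",np.degrees(np.arctan2(h,d[2])),"F",s["force"],"op",s["opening"],"z",M[:,2],"M",s["moment"])
E
python3 u.py
```

```text
t 22.45 horiz 0.01636516427465081 lat -9.405681415460866e-05 up 0.021048740853698816 along36.5 0.026660460389791082 dir 37.86467259027251 F [ 0.0695 -0.7614 -3.4276] op 0.021396753402264823 z [-0.0396  0.0229 -0.999 ] M [-0.0626 -0.0076  0.0036]
```

Emit:
carry_out(increments=[1, 0.0025, 0, -0.0031, 0, 1, 0.0025, 0, -0.0031, 0, 1, 0.0022, 0, -0.0027, 0, 1, 0, 0, 0, 0, 1, 0, 0, 0, 0])

```text
time: 22.95
tool_pos: [0.5328, -0.2796, 0.1832]
orientation: [0.165, 0.986, 0.008, -0.022]
force: [0.8, 0.4, -3.3]
opening: 0.021
```

```bash
python3 u.py; python3 - <<'E'
from h import *
cv2.imwrite("pics/side8.png",imaging.get_image("side")); cv2.imwrite("pics/wrist8.png",imaging.get_image("wrist"))
for n in("side",):
  for l in("drift_head","drift","holder_mouth"):
    imaging.get_image(n); print(l,[(d["position"],d["p"]) for d in tip_of(n,l)[:2]])
E
```

```text
t 22.95 horiz 0.024078638119427696 lat -7.822780548043598e-05 up 0.031042169980398687 along36.5 0.03928469434530003 dir 37.79984199371484 F [ 0.8179  0.3598 -3.2944] op 0.020988625080597574 z [-0.0402  0.0233 -0.9989] M [-0.0974 -0.0553 -0.0037]
drift_head [([280.7, 284.7], 0.72), ([331.1, 234.2], 0.59)]
drift [([347.6, 251.4], 0.6), ([346.1, 262.9], 0.54)]
holder_mouth [([348.9, 247.5], 0.55)]
```

Emit:
carry_out(increments=[1, -0.0044, 0, -0.0034, 0, 1, -0.0044, 0, -0.0034, 0, 1, -0.0049, 0, -0.0029, 0, 1, -0.0049, 0, -0.0029, 0, 1, -0.0051, 0, -0.0023, 0, 1, 0, 0, 0, 0])

```text
time: 23.95
tool_pos: [0.5564, -0.2881, 0.1971]
orientation: [0.165, 0.986, 0.009, -0.025]
force: [-3.2, -0.0, -3.6]
opening: 0.0213
```

```bash
python3 u.py; python3 - <<'E'
from h import *
a=imaging.get_image("side");cv2.imwrite("pics/side9.png",a); b=imaging.get_image("wrist"); cv2.imwrite("pics/wrist9.png",b)
c=cv2.imread("pics/side8.png")
cv2.imwrite("pics/m3.png",np.vstack([np.hstack([cv2.resize(x[200:280,300:400],(400,320),interpolation=2) for x in(c,a)]),np.hstack([cv2.resize(x[150:,130:400],(400,280)) for x in(cv2.imread("pics/wrist8.png"),b)])]))
E
```

```text
t 23.95 horiz -0.0010413645741721407 lat 0.00029981555773955375 up 0.044853252213797545 along36.5 0.03544240285826081 dir -1.3300056269456597 F [-3.1605 -0.0092 -3.5893] op 0.021300678038803457 z [-0.0468  0.0257 -0.9986] M [-0.0634  0.6632 -0.03  ]
```

View pics/m3.png

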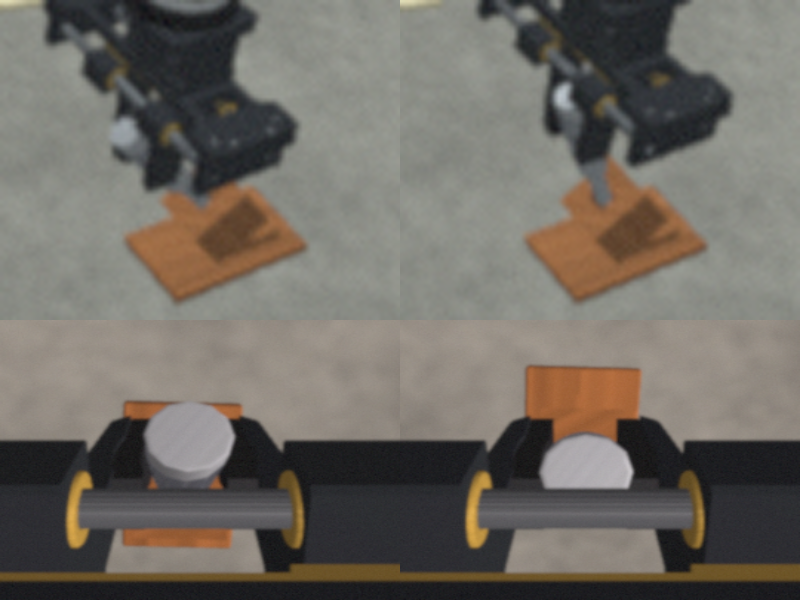

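Emit:
carry_out(increments=[1, -0.0059, 0, -0.0024, 0, 1, -0.0059, 0, -0.0021, 0, 1, -0.0059, 0, -0.0016, 0, 1, -0.0059, 0, -0.0012, 0, 1, -0.0055, 0, -0.0008, 0, 1, 0, 0, 0, 0])

```text
time: 24.65
tool_pos: [0.5817, -0.2973, 0.2033]
orientation: [0.166, 0.986, 0.01, -0.031]
force: [-2.9, 0.1, -3.6]
opening: 0.0211
```

```bash
python3 u.py
```

```text
t 24.65 horiz -0.028010373718146433 lat 0.0007173244900394258 up 0.051078430576326495 along36.5 0.02440088582106938 dir -28.739468851206045 F [-2.9198  0.0901 -3.6293] op 0.021098139731378245 z [-0.0581  0.0298 -0.9979] M [-0.0834  0.6026  0.0532]
```

Emit:
carry_out(increments=[1, -0.004, 0, -0.0006, 0, 1, -0.004, 0, -0.0005, 0, 1, -0.002, 0, -0.0002, 0, 1, 0, 0, 0, 0])

```text
time: 25.05
tool_pos: [0.5897, -0.3001, 0.204]
orientation: [0.166, 0.986, 0.011, -0.034]
force: [-3.3, 0.4, -1.7]
opening: 0.0209
```

```bash
python3 u.py
```

```text
t 25.05 horiz -0.036499248504652644 lat 0.0007909109480435245 up 0.05178557109331641 along36.5 0.019918546298758076 dir -35.176756379611845 F [-3.3119  0.3685 -1.6762] op 0.02085010396119375 z [-0.0637  0.032  -0.9975] M [ 0.0157  0.8578 -0.032 ]
```

Emit:
carry_out(increments=[1, 0.0004, 0, -0.006, 0, 1, 0.0007, 0, -0.01, 0, 1, 0.001, 0, -0.015, 0, 1, 0.001, 0, -0.015, 0, 1, 0.001, 0, -0.015, 0, 1, 0.001, 0, -0.015, 0, 1, 0.0005, 0, -0.008, 0, 1, 0, 0, 0, 0, 1, 0, 0, 0, 0])

```text
time: 25.95
tool_pos: [0.5928, -0.3007, 0.2984]
orientation: [0.165, 0.986, 0.009, -0.024]
force: [0.4, -0.4, -2.7]
opening: 0.0213
```

```bash
python3 u.py; python3 - <<'E'
from h import *
np.set_printoptions(precision=4,suppress=True)
s=r.get_state(); M=R.from_quat(s["orientation"]).as_matrix(); G=s["tool_pos"]+M@[0,0,.045]; print("G",G,"yM",M[:,1])
K=cam("side"); a=imaging.get_image("side"); cv2.imwrite("pics/side10.png",a)
for l in("drift","drift_head"): print(l,[(d["position"],round(d["p"],2)) for d in tip_of("side",l)[:3]])
print(look_for("side","drift")[:2])
ya=M[:,1]; xh=np.cross(ya,[0,0,1]); xh/=np.linalg.norm(xh)
print("G px",proj(K,G),"head dir +",xh)
for t in(-10,-5,0,5,10):
    u=np.cos(np.radians(t))*np.array([0,0,1])+np.sin(np.radians(t))*xh; u-=ya*(u@ya); print(t,proj(K,G-.103*u),proj(K,G-.06*u))
E
```

```text
t 25.95 horiz -0.03961040548093189 lat 0.0003409803016169218 up 0.14620918802739868 along36.5 0.09398399591287407 dir -15.158479669812026 F [ 0.4046 -0.3524 -2.7106] op 0.02134468484534498 z [-0.0448  0.0258 -0.9987] M [-0.0736 -0.0987  0.0397]
G [ 0.5908 -0.2996  0.2535] yM [0.3253 0.9456 0.0098]
drift [([356.9, 222.7], 0.7), ([207.2, 196.8], 0.63), ([225.2, 241.6], 0.17)]
drift_head [([362.3, 188.3], 0.72)]
[{'box': [356.8, 191.1, 362.0, 222.1], 'p': 0.55}]
G px [359.7954 197.5776] head dir + [ 0.9456 -0.3253  0.    ]
-10 [359.2286 223.5515] [359.4566 213.1026]
-5 [356.653  224.8889] [357.9188 213.8876]
0 [354.0874 226.0366] [356.3903 214.5548]
5 [351.5482 226.9859] [354.8817 215.0993]
10 [349.0518 227.7289] [353.4033 215.5165]
```

```bash
python3 - <<'E'
from h import *
np.set_printoptions(precision=4,suppress=True)
s=r.get_state(); M=R.from_quat(s["orientation"]).as_matrix(); G=s["tool_pos"]+M@[0,0,.045]
W=cam("wrist",s); S=cam("side"); w=imaging.get_image("wrist"); a=imaging.get_image("side"); cv2.imwrite("pics/w10.png",w); cv2.imwrite("pics/s10.png",a)
ya=M[:,1]; xh=np.cross(ya,[0,0,1]); xh/=np.linalg.norm(xh)
def ax(t):
    u=np.cos(np.radians(t))*np.array([0,0,1])+np.sin(np.radians(t))*xh; return u-ya*(u@ya)
wc=cv2.resize(w[215:335,200:310],None,fx=4,fy=4,interpolation=2); ov=wc.copy()
sc=cv2.resize(a[180:235,335:380],None,fx=8,fy=8,interpolation=2)
ph=np.linspace(0,2*np.pi,90)
for t,col in((-8,(0,0,255)),(-4,(0,255,255)),(0,(0,255,0)),(4,(255,0,0))):
  for d in(.032,):
    u=ax(t); h=G+d*u; v=np.cross(u,ya); P=np.array([proj(W,h+.011*(np.cos(p)*ya+np.sin(p)*v)) for p in ph]); print(t,d,"ellipse top",P[:,1].min(),"bot",P[:,1].max(),"l,r",P[:,0].min(),P[:,0].max())
    cv2.polylines(ov,[np.int32((P-[200,215]+.5)*4)],True,col,1)
print("grey col 256",cv2.cvtColor(w,6)[225:300:3,256])
g=cv2.GaussianBlur(cv2.cvtColor(a,6),(0,0),.5)
for y in range(204,228,2): print(y,g[y,346:368])
H=max(sc.shape[0],ov.shape[0]); pad=lambda x:cv2.copyMakeBorder(x,0,H-x.shape[0],0,0,0); cv2.imwrite("pics/m4.png",np.hstack([pad(ov),pad(sc)])); print(np.hstack([pad(ov),pad(sc)]).shape)
E
```

```text
-8 0.032 ellipse top 270.0556645390454 bot 330.78348532008516 l,r 223.0236894538956 285.95152081192634
-4 0.032 ellipse top 277.0992065676005 bot 335.466415741026 l,r 223.094441816128 285.8713838909088
0 0.032 ellipse top 284.1501357143535 bot 339.6602720936833 l,r 223.20803781982573 285.7485250977297
4 0.032 ellipse top 291.1424370640098 bot 343.34450824350023 l,r 223.36299703483846 285.58453412345415
grey col 256 [ 92  87  85  83  79  91  86  76  96  76  94  71 102 102 107 104 105 105
 157 177 177 175  96  66  71]
204 [155 156 157 158 158 156 155 153 146 126 100  86  87  83  64  45  39  39
  40  38  39  41]
206 [155 155 154 152 152 149 150 149 144 125 100  90  90  77  51  38  40  39
  39  45  53  65]
208 [153 151 151 152 151 148 147 147 140 123 103  97  94  92  79  62  65  83
  99 117 126 132]
210 [154 155 155 154 156 153 153 154 146 121 104 105 106 106 103 102 110 129
 140 143 146 144]
212 [147 152 153 153 155 155 153 149 139 115 104 106 106 105 106 107 119 139
 148 149 150 149]
214 [132 139 145 151 153 155 152 148 137 119 107 105 106 104 109 117 136 148
 150 150 152 153]
216 [125 125 128 132 137 144 149 151 149 135 114 106 106 114 132 147 153 152
 149 148 149 150]
218 [113 120 125 126 128 129 131 136 139 133 113 106 108 121 143 154 155 154
 153 153 153 155]
220 [ 91  96 107 117 121 124 125 126 124 115 106 107 112 127 147 154 154 154
 155 156 155 157]
222 [117  98  88  89  99 108 115 127 131 114 106 106 113 127 141 149 151 154
 153 154 155 155]
224 [141 137 125 108  93  87  91 103 111 107 109 108 102 101 111 137 150 153
 152 153 153 154]
226 [143 145 144 141 135 122 108  95  93  94  98  97  93 100 121 145 153 155
 154 152 152 153]
(480, 800, 3)
```

View pics/m4.png

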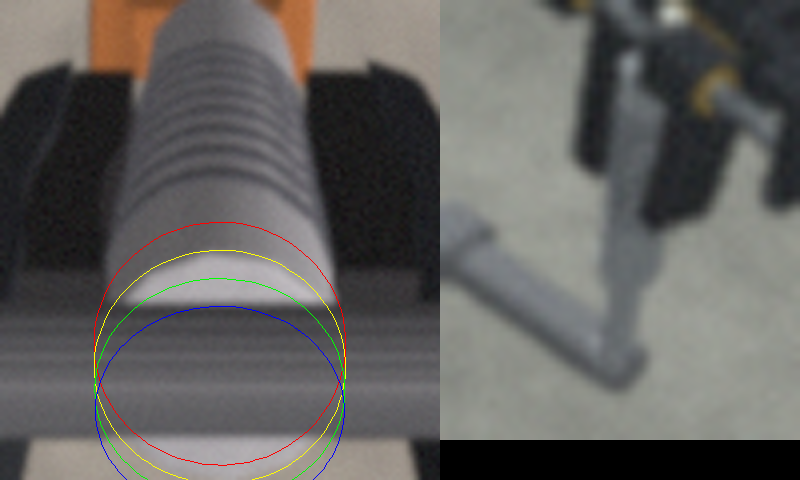

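```bash
cat > vp.py <<'E'
from h import *
import sys
np.set_printoptions(precision=4,suppress=True)
def vp(w,s,r0,r1,dbg=False):
    W=cam("wrist",s); M=R.from_quat(s["orientation"]).as_matrix()
    g=cv2.GaussianBlur(cv2.cvtColor(w,6).astype(float),(0,0),1.0); gx=np.abs(np.gradient(g,axis=1)); L=[];Rr=[]
    for y in range(r0,r1):
        for lo,hi,o in((222,244,L),(268,292,Rr)):
            seg=gx[y,lo:hi]; i=int(seg.argmax()); k=slice(max(i-2,0),i+3); o.append((lo+(np.arange(lo,hi)[k]-lo)@seg[k]/seg[k].sum(),y))
    fit=[]
    for o in(L,Rr):
        o=np.array(o); 
        for _ in range(4):
            p=np.polyfit(o[:,1],o[:,0],1); e=o[:,0]-np.polyval(p,o[:,1]); o=o[np.abs(e)<max(2*e.std(),.3)]
        fit.append(p); print("n",len(o),"rms",e.std(),p)
    y=-(fit[0][1]-fit[1][1])/(fit[0][0]-fit[1][0]); x=np.polyval(fit[0],y)
    K,V=W; d=V[:3,:3].T@np.linalg.solve(K,[x,y,1]); d/=np.linalg.norm(d); ya=M[:,1]; xh=np.cross(ya,[0,0,1]); xh/=np.linalg.norm(xh)
    print("vp",x,y,"down axis",d,"in-plane t",np.degrees(np.arctan2(-(d@xh),-d[2])),"lateral",np.degrees(np.arcsin(d@ya)))
if __name__=="__main__":
    s=r.get_state(); w=cv2.imread("pics/w10.png")
    for a,b in((232,282),(235,278),(240,282)): vp(w,s,a,b)
E
python3 vp.py
```

```text
n 50 rms 0.5957092047985543 [ -0.1546 269.6178]
n 49 rms 0.5353359584160654 [  0.1538 238.8429]
vp 254.19452198357587 99.78469048843522 down axis [-0.0477  0.0263 -0.9985] in-plane t 3.0769455987788352 lateral -0.0451561497477097
n 43 rms 0.5620097930470566 [ -0.157 270.345]
n 43 rms 0.5260230382767437 [  0.1535 238.8516]
vp 254.42401658420476 101.424282626106 down axis [-0.043   0.0254 -0.9988] in-plane t 2.8043508417688354 lateral -0.005427271242521877
n 34 rms 0.2275641874566226 [ -0.1909 279.2476]
n 37 rms 0.22274548702430963 [  0.185  230.4994]
vp 254.4899693372629 129.70624111783286 down axis [ 0.0364 -0.0017 -0.9993] in-plane t -2.0071855468633784 lateral 0.006761384300013802
```

Emit:
carry_out(increments=[1, 0.003, 0.006, 0.0002, 0, 1, 0.006, 0.012, 0.0004, 0, 1, 0.009, 0.018, 0.0006, 0, 1, 0.009, 0.018, 0.0006, 0, 1, 0.009, 0.018, 0.0006, 0, 1, 0.009, 0.018, 0.0006, 0, 1, 0.009, 0.018, 0.0006, 0, 1, 0.009, 0.018, 0.0006, 0, 1, 0.009, 0.018, 0.0006, 0, 1, 0.009, 0.018, 0.0006, 0, 1, 0.009, 0.018, 0.0006, 0, 1, 0.009, 0.018, 0.0006, 0, 1, 0.009, 0.018, 0.0006, 0, 1, 0.006, 0.012, 0.0004, 0, 1, 0.003, 0.006, 0.0002, 0, 1, 0, 0, 0, 0])

```text
time: 27.85
tool_pos: [0.5502, -0.0175, 0.2991]
orientation: [0.162, 0.986, 0.011, -0.025]
force: [0.3, -0.1, -3.4]
opening: 0.0213
```

```bash
cat > g.py <<'E'
from h import *
from vp import vp
np.set_printoptions(precision=4,suppress=True)
s=r.get_state(); M=R.from_quat(s["orientation"]).as_matrix(); G=s["tool_pos"]+M@[0,0,.045]
print("t",s["time"],"G",G,"z",M[:,2],"y",M[:,1],"op",s["opening"],"F",s["force"]); d=np.array([.5214,.2531,.215])-G; print("to goal",M.T@d)
w=imaging.get_image("wrist"); cv2.imwrite("pics/wg.png",w); vp(w,s,240,282); print("cap col",cv2.cvtColor(w,6)[270:292:2,256],cv2.cvtColor(w,6)[322:345:2,256])
E
python3 g.py
```

```text
t 27.85 G [ 0.5481 -0.0162  0.2542] z [-0.0468  0.0294 -0.9985] y [0.3198 0.9474 0.0129] op 0.021339144942206834 F [ 0.3435 -0.0916 -3.4496]
to goal [0.109  0.2461 0.0483]
n 38 rms 0.27258785022631565 [ -0.1989 281.4607]
n 34 rms 0.2770045751629731 [  0.1813 231.4824]
vp 255.3130019307834 131.45409374723332 down axis [ 0.0419  0.0023 -0.9991] in-plane t -2.234397422901053 lateral 0.15264628136328134
cap col [100 101 101 104 128 167 170 170 170 170 130] [ 91 134 165 167 167 167 163 150 147 150 147 145]
```

Emit:
carry_out(increments=[1, 0.003, 0.006, 0.0002, 0, 1, 0.006, 0.012, 0.0004, 0, 1, 0.008, 0.018, 0.0007, 0, 1, 0.008, 0.018, 0.0007, 0, 1, 0.008, 0.018, 0.0007, 0, 1, 0.008, 0.018, 0.0007, 0, 1, 0.008, 0.018, 0.0007, 0, 1, 0.008, 0.018, 0.0007, 0, 1, 0.008, 0.018, 0.0007, 0, 1, 0.008, 0.018, 0.0007, 0, 1, 0.008, 0.018, 0.0007, 0, 1, 0.007, 0.015, 0.0006, 0, 1, 0.005, 0.01, 0.0004, 0, 1, 0.003, 0.006, 0.0002, 0, 1, 0, 0, 0, 0])

```text
time: 29.4
tool_pos: [0.5253, 0.2254, 0.2974]
orientation: [0.166, 0.986, 0.011, -0.027]
force: [0.2, -0.6, -4.0]
opening: 0.0215
```

```bash
python3 g.py
```

```text
t 29.4 G [0.5231 0.2267 0.2525] z [-0.0488  0.0301 -0.9984] y [0.3272 0.9449 0.0125] op 0.021493568763511776 F [ 0.2496 -0.5744 -3.9856]
to goal [0.0081 0.0239 0.0383]
n 38 rms 0.27142738733392585 [ -0.2043 282.892 ]
n 34 rms 0.26516681938198283 [  0.1848 230.5377]
vp 255.4054706866942 134.5471873311543 down axis [ 0.0487 -0.0005 -0.9988] in-plane t -2.646029501241912 lateral 0.16908733522598918
cap col [101 104 101 102 128 166 173 167 171 169 129] [ 86 132 163 168 164 165 162 147 146 148 151 152]
```

Emit:
carry_out(increments=[1, -0.0065, -0.019, -0.001, 0, 1, -0.0095, -0.0275, -0.001, 0, 1, -0.0095, -0.0275, -0.001, 0, 1, -0.0095, -0.0275, -0.001, 0, 1, -0.0095, -0.0275, -0.001, 0, 1, -0.0095, -0.0275, -0.001, 0, 1, -0.0095, -0.0275, -0.001, 0, 1, -0.0095, -0.0275, -0.001, 0, 1, -0.0095, -0.0275, -0.001, 0, 1, -0.003, -0.009, 0, 0, 1, 0, 0, 0, 0])

```text
time: 30.55
tool_pos: [0.5237, -0.0548, 0.2991]
orientation: [0.17, 0.985, 0.01, -0.026]
force: [-0.8, 0.9, -3.7]
opening: 0.0212
```

```bash
python3 g.py
```

```text
t 30.55 G [ 0.5216 -0.0535  0.2542] z [-0.0471  0.0282 -0.9985] y [0.3363 0.9417 0.0107] op 0.021199873827441797 F [-0.7759  0.8727 -3.7091]
to goal [0.1009 0.2883 0.0478]
n 40 rms 0.3602599802727035 [ -0.2001 281.7809]
n 34 rms 0.2567148921622817 [  0.1839 230.7642]
vp 255.19623702479697 132.8362434940744 down axis [ 0.045  -0.0023 -0.999 ] in-plane t -2.4703375926540754 lateral 0.13154101172146068
cap col [102 103 105 105 126 168 173 174 171 167 130] [ 92 133 164 167 165 167 161 142 140 127  79  68]
```

Emit:
carry_out(increments=[1, 0.0022, 0.006, 0.0002, 0, 1, 0.0045, 0.012, 0.0004, 0, 1, 0.0067, 0.018, 0.0006, 0, 1, 0.0067, 0.018, 0.0006, 0, 1, 0.0067, 0.018, 0.0006, 0, 1, 0.0067, 0.018, 0.0006, 0, 1, 0.0067, 0.018, 0.0006, 0, 1, 0.0067, 0.018, 0.0006, 0, 1, 0.0067, 0.018, 0.0006, 0, 1, 0.0067, 0.018, 0.0006, 0, 1, 0.0067, 0.018, 0.0006, 0, 1, 0.0067, 0.018, 0.0006, 0, 1, 0.0067, 0.018, 0.0006, 0, 1, 0.0067, 0.018, 0.0006, 0, 1, 0.0067, 0.018, 0.0006, 0, 1, 0.0045, 0.012, 0.0004, 0, 1, 0.0022, 0.006, 0.0002, 0, 1, 0, 0, 0, 0, 1, 0, 0, 0, 0])

```text
time: 32.5
tool_pos: [0.5035, 0.2766, 0.3001]
orientation: [0.155, 0.987, 0.012, -0.027]
force: [-0.3, 0.1, -2.7]
opening: 0.0213
```

```bash
sed -i 's/\.5214,\.2531,\.215/.5167,.2547,.217/' g.py; python3 g.py
```

```text
t 32.5 G [0.5013 0.278  0.2552] z [-0.0505  0.032  -0.9982] y [0.3067 0.9517 0.015 ] op 0.021326267415367632 F [-0.281   0.074  -2.7314]
to goal [-0.024  -0.018   0.0366]
n 38 rms 0.30936628690934415 [ -0.1956 280.6336]
n 33 rms 0.2076183007572168 [  0.1831 230.998 ]
vp 254.9925747005733 131.07397564332155 down axis [ 0.0372  0.0055 -0.9993] in-plane t -1.9304176575127268 lateral 0.09637592241692333
cap col [102 101 102 106 131 169 176 173 177 172 133] [ 95 139 170 172 172 171 167 152 151 151 150 153]
```

Emit:
carry_out(increments=[1, -0.005, -0.004, 0.005, 0, 1, -0.006, -0.004, 0.006, 0, 1, -0.005, -0.004, 0.006, 0, 1, -0.003, -0.003, 0.005, 0, 1, -0.001, -0.001, 0.003, 0, 1, 0, 0, 0, 0])

```text
time: 33.15
tool_pos: [0.5183, 0.2511, 0.2707]
orientation: [0.157, 0.987, 0.011, -0.028]
force: [-0.4, 0.8, -3.5]
opening: 0.0211
```

```bash
python3 g.py
```

```text
t 33.15 G [0.516  0.2525 0.2258] z [-0.0518  0.0314 -0.9982] y [0.3112 0.9502 0.0137] op 0.021071757044995008 F [-0.4157  0.7647 -3.4618]
to goal [-0.0005  0.0021  0.0088]
n 37 rms 0.3176157108703811 [ -0.2016 282.1403]
n 36 rms 0.2266801216019245 [  0.1848 230.5537]
vp 255.2256790761692 133.5206973949205 down axis [ 0.043   0.0029 -0.9991] in-plane t -2.292545375574667 lateral 0.13771271310507274
cap col [102 101 102 104 127 165 173 173 171 168 130] [ 92 132 164 168 166 168 163 145 146 147 147 147]
```

Emit:
carry_out(increments=[1, 0, 0.001, 0.004, 0, 1, 0, 0.001, 0.004, 0, 1, 0, 0, 0, 0, 1, 0, 0, 0, 0])

```text
time: 33.6
tool_pos: [0.5184, 0.2543, 0.2628]
orientation: [0.157, 0.987, 0.012, -0.027]
force: [-0.1, -0.1, -3.4]
opening: 0.0214
```

```bash
python3 g.py; python3 - <<'E'
from h import *
np.set_printoptions(precision=3,suppress=True)
s=r.get_state(); M=R.from_quat(s["orientation"]).as_matrix(); G=s["tool_pos"]+M@[0,0,.045]; T=G+.103*np.array([.043,.003,-.999])
K=cam("side"); a=imaging.get_image("side"); cv2.imwrite("pics/s11.png",a); t=imaging.get_image("top"); cv2.imwrite("pics/t11.png",t)
b=np.array([.5214,.2531,.068]); e=np.radians(98.3); ex=np.array([np.cos(e),np.sin(e),0]); ey=np.array([-ex[1],ex[0],0])
print("tip est",T,"px",proj(K,T),"net",[(d["position"],round(d["p"],2)) for d in tip_of("side","drift")[:2]])
print("bar hole px",proj(K,b),"net",[(d["position"],round(d["p"],2)) for d in tip_of("side","bar")[:2]],[(d["box"],round(d["p"],2)) for d in look_for("side","bar")[:1]])
C=np.array([proj(K,b+sx*.11*ex+sy*.022*ey+[0,0,.012]) for sx,sy in((1,1),(1,-1),(-1,-1),(-1,1))]); print("corners",C)
g=cv2.cvtColor(a,6); x,y=proj(K,T)
for r_ in range(int(y)-18,int(y)+22,3): print(r_,g[r_,int(x)-12:int(x)+13])
E
```

```text
t 33.6 G [0.5161 0.2557 0.2179] z [-0.0505  0.0319 -0.9982] y [0.3101 0.9506 0.0147] op 0.02144534940744088 F [-0.1267 -0.097  -3.3891]
to goal [-0.0009 -0.0008  0.0008]
n 37 rms 0.3048022979848983 [ -0.1985 281.2335]
n 37 rms 0.2166703421505705 [  0.185  230.4985]
vp 254.97391382059567 132.31025036444674 down axis [ 0.0407  0.0039 -0.9992] in-plane t -2.147304409201011 lateral 0.09305130234448952
cap col [101 103 100 102 129 167 172 173 169 172 130] [ 90 136 163 167 168 167 166 150 146 144 143 148]
tip est [0.521 0.256 0.115] px [204.377 170.273] net [([203.8, 168.9], 0.48)]
bar hole px [206.257 181.354] net [([205.9, 182.0], 0.7)] [([180.8, 168.5, 234.6, 197.7], 0.69)]
corners [[178.636 171.518]
 [186.888 165.784]
 [234.666 186.078]
 [226.804 192.635]]
152 [142 141 139 142 141 142 136 120  86  48  32  35  39  45  62  98 130 143
 138 142 139 141 143 143 141]
155 [136 136 140 141 140 139 141 129 103  95  95 101  99 102 120 137 137 138
 136 133 134 135 135 136 138]
158 [137 136 139 137 136 137 137 130 112 103 100 100  99  96 110 127 132 129
 130 130 132 134 135 135 132]
161 [133 127 1
[... 462 characters left out ...]
 191 182 171 160 151 145 143
 141 143 140 140 136 140 138]
176 [192 197 198 200 199 200 197 200 194 197 197 197 194 192 186 180 179 183
 182 179 168 154 146 141 138]
179 [105 116 121 131 143 163 179 189 195 198 198 184 146 115 110 114 114 123
 149 183 196 194 193 193 191]
182 [ 54  56  59  59  68  78  91 107 116 122 137 149 161 173 185 190 189 192
 195 194 195 193 194 194 193]
185 [ 57  58  59  57  59  57  56  54  53  76 124 145 117  93 100 116 126 139
 148 159 174 184 191 190 190]
188 [ 60  54  56  54  66  86 106 110  69  42  57  77 103 110  99  99 107  94
  84  84  93 107 115 128 139]
191 [ 67  84 108 133 142 146 142 129  84  39  29  23  23  35  31  34  26  29
  30  22  26  32  29  46  71]
```

Emit:
carry_out(increments=[1, -0.0006, -0.0018, 0.002, 0, 1, -0.0003, -0.001, 0.001, 0, 1, 0, 0, 0, 0, 1, 0, 0, 0, 0, 1, 0, 0, 0, 0])

```text
time: 34.4
tool_pos: [0.5183, 0.2508, 0.2597]
orientation: [0.157, 0.987, 0.012, -0.027]
force: [1.2, 0.5, -3.6]
opening: 0.021
```

```bash
python3 g.py; python3 - <<'E'
from h import *
np.set_printoptions(precision=4,suppress=True)
s=r.get_state(); M=R.from_quat(s["orientation"]).as_matrix(); G=s["tool_pos"]+M@[0,0,.045]; K=cam("side"); imaging.get_image("side")
for d in([.042,.003,-.999],[.066,-.012,-.998]): T=G+.103*np.array(d); print("tip",T,proj(K,T))
print("ideal px",proj(K,[.5214,.2531,T[2]]),"net drift",[(d["position"],round(d["p"],2)) for d in tip_of("side","drift")[:1]],"bar",[(d["position"],round(d["p"],2)) for d in tip_of("side","bar")[:1]],proj(K,[.5214,.2531,.068]),"qd",s["qd"])
E
```

```text
t 34.4 G [0.516  0.2522 0.2147] z [-0.0502  0.0319 -0.9982] y [0.3107 0.9504 0.0148] op 0.020950688652457312 F [ 1.1859  0.4917 -3.6179]
to goal [ 0.0003  0.0026 -0.0022]
n 38 rms 0.31903596517491056 [ -0.1978 281.1994]
n 35 rms 0.23534629512142666 [  0.1855 230.4026]
vp 254.98536694513592 132.5468849480315 down axis [ 0.0416  0.0037 -0.9991] in-plane t -2.2029149800039303 lateral 0.0950794353148038
cap col [101  99 102 103 128 167 174 171 171 171 130] [ 91 136 165 169 169 171 162 147 144 143 144 144]
tip [0.5204 0.2525 0.1118] [205.0927 171.423 ]
tip [0.5229 0.251  0.1119] [205.9209 171.2677]
ideal px [205.2004 171.2121] net drift [([207.6, 182.5], 0.71)] bar [([209.5, 182.7], 0.74)] [206.2568 181.3535] qd [-0.0011 -0.0008  0.0016  0.0015 -0.0005  0.0003]
```

```bash
python3 -c "
from bench import job
print(job.hand_in())"
```

```text
the job is handed in; nothing more can be done
None
```

The job is handed in at about 34 s of the 54 s allowed. The guide bar is on the blocks and released, and the drift is held nose-down, still, above the bar's hole.

- **Bar:** After release, the wrist view put its hole at (0.521, 0.253) m, less than 1 mm from the measured fixture centre, with its length square to within about 0.3°. I took it to be lying flat and did not measure its tilt.
- **Drift:** I gripped the handle, drew it about 39 mm up its lean, and turned it in the fingers with its tip caught in the mouth of the hole. I then lifted it out and carried it over.
- **Last checks:** Tip at about (0.520–0.523, 0.251–0.253, 0.112) m, so within about 2–3 mm of the hole's centre and about 32 mm above the bar's top. The arm was still, and the wrist force was essentially the drift's own weight.

**Checks that disagreed:**
- **Drift lean:** It leans slightly towards the robot, about 2° from the lines of its handle in the wrist view, but about 4° from where its head appears and 1.5–5° from the side view. I tried one fast move to take the lean out; it did nothing and I left it.
- **Fixture position:** The side camera put the fixture about 8 mm away in y from the top and wrist cameras. I trusted the latter two, which agreed.
- **Last network reading:** In the final side picture the network placed the drift's tip on the bar's hole, about 11 pixels from where it should show. A pixel check one small move earlier had matched my estimate within a pixel.

I did not look at the other things on the bench again at the end. Every move kept clear of them.

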